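Set and clamp the rolling-pin rest, then lay the pin in it

TASK

Get the rolling-pin rest ready and put the pin away in it: slide its movable fork in until the two forks stand as far apart as the middles of the pin's two thin necks, then flip the cam lever right over to its stop so that it clamps the bar. Then lay the rolling pin across with one neck in each fork, keeping hold of it until it rests at the bottom of both grooves, and let go. Leave the waffle iron, the canister and the bowl where they are.

Things in the scene. Friction and masses are not known exactly. Their poses are not given: they have to be found in the camera images.
- rack: Rolling-pin rest with steel forks, fixed. Origin on the shelf under the fixed fork; y runs along its bar (sliding fork on the -y side, clamp and lever on the +y side), z up. Beech base 70 mm wide, 8 thick, y -278 to +127. Square 14 mm bar, top 37 mm above the shelf, runs along y and stands out past the clamp. Clamp cheeks at y = 79 and 111 mm, 34 mm wide (x), 58 mm high
- fixed_fork (a point): Where a neck's axis lies when it rests in the fixed fork: above the rack's origin, 75 mm above the shelf, axes as the rack. Y-shaped fork 10 mm thick (y): 90-degree V groove open upward, 44 mm wide at its top, its bottom 64 mm and its highest points 86 mm above the shelf; stem 30 mm wide (x) below, down to the bar
- sliding_fork (a point): The same point of the sliding fork, which has the same form, size and height, and is carried by the bar (axes as the rack). It stands on the -y side of the fixed fork; its stem can be pinched across its 10 mm thickness from above, or pushed
- bar (a joint): Position of the sliding fork in m: the forks stand 130 mm apart (middle to middle) at 0, 260 mm at 0.130; grows as it moves out to the rack's -y. The pin's necks are 178 mm apart: 0.048, and leave about 6 mm of room either way. Starts too far out (0.085 to 0.125). Slides with about 2.5 N while the lever is open and is held by about 8 N when it is closed
- lever (a joint): Cam lever angle in rad, about the rack's y. 0: open, leaning 30 degrees from upright to the rack's +x; 0.52: upright; 1.92: closed at its stop, lying to the rack's -x, 10 degrees above level. Starts open (0 to 0.3). The cam bites from 0.85, dead centre 1.57, needs up to about 8 N at its end and stays where it is left; fully over is above 1.7
- lever_hinge (a point): Axis of the lever, mid-way between the cheeks: 95 mm to the rack's +y from its origin, 48 mm above the shelf (axes as the rack)
- lever_end (a point): Grip point in the lever's blade, 66 mm from the hinge axis. The blade is 22 mm wide (along the rack's y) and 6 mm thick, with a round bead, 14 mm thick, at its end, 74 mm from the axis. It can be pinched across its 22 mm width from above, or pushed
- pin_center (a point): Centre of the loose beech rolling pin, 250 mm long along its y axis, lying on the shelf at the start (it may be rolled about that axis). Barrel 44 mm thick, 150 mm long; at each end a neck 16 mm thick, 28 mm long (its middle 89 mm from the centre), then a knob 26 mm thick, 22 mm long. Both ends are alike. 0.15 to 0.3 kg
- waffle_iron: Closed heart-shaped waffle iron, about 200 by 290 mm with its handle (towards its -x), 71 mm high, bystander; origin under its middle
- canister: Empty open tin canister, 90 mm across, 110 mm high, bystander; origin under its middle
- bowl: White bowl, 100 mm across, 45 mm high, bystander; origin under its middle

How it is judged (in metres and radians):
On the way, in this order (a step that is already met when the one before it is completed fails the run):
1. the forks stand as far apart as the pin's necks (within 6 mm) with the lever still open (value of joint bar between 0.042 and 0.054 m and value of joint lever below 0.6 rad), for 0.2 s.
2. the cam lever is flipped over to its stop with the forks still at that distance, before the pin is laid in (value of joint bar between 0.042 and 0.054 m and value of joint lever above 1.7 rad and horizontal distance between pin_center and fixed_fork above 0.15 m), for 0.2 s.
3. the pin rests in both grooves while the fingers still hold it (x of pin_center in the frame of fixed_fork between -0.005 and 0.005 m and z of pin_center in the frame of fixed_fork between -0.004 and 0.004 m and y of pin_center in the frame of fixed_fork between -0.103 and -0.075 m and angle between the y axis of pin_center and the y axis of rack, either way round below 0.04 rad and contact force between the fingers and pin above 1 N), for 0.1 s.
At the end, for the whole second after the job is handed in: The forks stand 178 mm apart within 6 mm, the lever is over at its stop (above 1.7 rad), and the pin lies still with a neck at the bottom of each groove: its centre within 5 mm across and 4 mm in height of the groove line, between the forks, its axis within 0.04 rad of the rack's y; released (value of joint bar between 0.042 and 0.054 m and value of joint lever above 1.7 rad and x of pin_center in the frame of fixed_fork between -0.005 and 0.005 m and z of pin_center in the frame of fixed_fork between -0.004 and 0.004 m and y of pin_center in the frame of fixed_fork between -0.103 and -0.075 m and angle between the y axis of pin_center and the y axis of rack, either way round below 0.04 rad and linear speed of pin below 0.02 m/s); the robot touches nothing.
It fails at once if the waffle iron is pushed more than 20 mm or tipped (distance of waffle_iron from where it was at the start of the episode above 0.02 m or angle between waffle_iron's own z axis and vertical above 0.3 rad).
It fails at once if the tin canister is pushed more than 20 mm or tipped (distance of canister from where it was at the start of the episode above 0.02 m or angle between canister's own z axis and vertical above 0.3 rad).
It fails at once if the bowl is pushed more than 20 mm or tipped (distance of bowl from where it was at the start of the episode above 0.02 m or angle between bowl's own z axis and vertical above 0.3 rad).
It also fails if it takes over 72 s, if anything falls off the work surface, if the arm or the gripper's body presses on something with over 40 N, if the wrist force passes 120 N, or if a joint passes its speed limit or range.

ROBOT

A 6-joint arm with a two-finger parallel gripper is mounted at the origin on the work surface. World frame = base frame: x ahead of the robot, y to its left, z up, the work surface at z = 0. Lengths are in mm, angles in rad, forces in N, time in s.
With the tool pointing down it reaches from about 350 to 975 mm from the base axis. Payload 7.1 kg.
Tool frame: the origin (TCP) lies at the very end of the fingers, on their centre line; the grasp point (between the pads) lies ctrl.hold_point_z behind it (ctrl.hold_point_z is the distance from the TCP to the grasp point, in mm); z points along the fingers, y is the line along which they close (so a half turn about z gives the same grasp; the last joint's range is limited). The gripper opens to 88 mm and grips with 3 to 60 N. Pads are 20 mm wide; open, the fingers measure 115 mm over their backs; the gripper's body (75 mm by 178 mm) begins 61 mm behind the grasp point.
Start: joints at [1.154, 0.423, 1.63, -0, 1.089, -0.019], TCP at [242.087, 576.193, 222.675] pointing down, gripper open.
Joint ranges: [-3, 3], [-0.9, 2.11], [0.09, 2.58], [-1.31, 4.45], [0.11, 2.69], [-2.54, 2.54]. Speed limits (rad/s): [2.39, 2.39, 3.01, 3.14, 3.14, 3.14].

INTERFACE

Orientations are given as a rotation vector (axis times angle).
In Python, from workcell import ctrl gives the robot as it stands. The module is installed in compiled form; this text tells all that it offers.
- The arm moves only by the shell command python3 -m creep 'ROWS'. ROWS is JSON, a list of rows, each an object with "translation": the shift along the tool's x, y, z in mm, a list of three; "angular": the turn, a rotation vector about the tool's x, y, z in rad, a list of three; "jaw": the opening, from 0 (shut) to 1 (fully open). A call has exactly 8 rows; each row is the pose to reach, as a shift and turn from the pose commanded when the call began, along the tool's axes at that moment; what a row does not reach only later rows make up. A row lasts 1/8 s, in which the tool goes at most 62.5 mm and 10.7 degrees, less where a joint would pass 70% of its speed; a pose out of reach is approached as far as the arm can. A call with a gripper value outside its range is refused whole. The fingers move at their own pace and stop on an object; the grip force is fixed at half the most. Time passes only in rows, so rows that repeat a pose let the fingers close, or fill a call up. It gives the time, the measured TCP pose, the force, the opening and the grip force at its end, in the units of the state.
- ctrl.get_obs(): the state, without advancing time (a new reading comes with each control period).
- ctrl.get_image(name): name is "scene" or "side" or "wrist"; returns the picture (400x640x3 uint8, red, green, blue); there is no depth.
- ctrl.camera_info(name): a dict with "camera_matrix" (3x3 intrinsics, pixels), "world_from_camera" (4x4, takes a point from camera to world coordinates). Camera axes: x right, y up, looking along -z (the intrinsics and any distortion apply to the point x, -y, -z); pixel columns grow to the right and rows downward; lengths in mm; the calibration is good to about 2 mm. A picture is of the moment at which its call begins: read the wrist's pose just before it. camera_info takes no time and is no camera call; for the wrist camera it gives the pose at the moment of the call.
- ctrl.close_job(): hands the job in; it is judged then, once.
Trained networks look in the newest picture that a camera, given by its name, has taken for a name from the list of things; names that differ only in an ending like _2 or _b are one class to them, and where a whole thing is asked for, a point or a joint stands for the part that bears it (a point fixed in the world has none). Each returns a list of dicts, best first, with "score" (0 to 1); they miss things now and then, are a little off and sometimes report something else, mostly with a low value. They report only what shows in the picture. A call takes as long as a camera call.
- ctrl.look_for(camera, label): "rect" ([left, top, right, bottom] in pixels, round what is visible of it).
The state is a dict: "t": time; "qpos": joint angles; "qvel": joint speeds; "joint_torque": joint torques, N m; "ee_pos": TCP position; "orientation": TCP orientation; "ft_force": force on the tool from outside, world axes, zero at the start; "moment": the same for the moment, N m; "width": finger opening in mm; "grasp_force": force on a finger pad.
Only numpy, scipy, OpenCV 4.12 (cv2) and the standard library are available. Lean on these libraries where they do the work, as an engineer would, in place of code of your own. Each camera call takes 0.05 s, during which the arm holds its last target. There are 200 camera calls.

## Working session

There is one attempt and no reset: what is moved stays moved. The work goes in short steps, Python scripts to look and compute and a shell command to move; the robot and the scene stay as the last step left them, time stands still between calls to the robot, and variables do not carry over. Pictures are saved under pics/ and viewed, at most 10 in all, crops included, and the job is handed in when it is done.

```bash
mkdir -p pics; cat > h.py <<'E'
import numpy as np, cv2
from workcell import ctrl
from scipy.spatial.transform import Rotation as R
def snap(cam,fn=None):
    ci=ctrl.camera_info(cam); im=ctrl.get_image(cam)
    if fn: cv2.imwrite('pics/'+fn,cv2.cvtColor(im,cv2.COLOR_RGB2BGR))
    return im,ci
def ray(ci,u,v):
    K=np.array(ci['camera_matrix']);T=np.array(ci['world_from_camera'])
    d=np.linalg.inv(K)@[u,v,1]; d=T[:3,:3]@[d[0],-d[1],-d[2]]
    return T[:3,3],d
def onz(ci,u,v,z):
    o,d=ray(ci,u,v); return o+d*(z-o[2])/d[2]
def proj(ci,p):
    K=np.array(ci['camera_matrix']);T=np.array(ci['world_from_camera'])
    p=np.atleast_2d(p); q=(p-T[:3,3])@T[:3,:3]; q=q*[1,-1,-1]; q=q@K.T; return q[:,:2]/q[:,2:]
def tool(dw):
    o=ctrl.get_obs(); return R.from_rotvec(o['orientation']).inv().apply(dw)
E
python3 - <<'E'
from h import *
np.set_printoptions(precision=3,suppress=True)
o=ctrl.get_obs();print(o, ctrl.hold_point_z)
print(R.from_rotvec(o['orientation']).as_matrix())
ims=[]
for c in ['scene','side']:
    im,ci=snap(c,c+'0.png');print(c,ci)
    for l in ['rack','fixed_fork','sliding_fork','lever','pin_center','waffle_iron','canister','bowl']:
        for r in ctrl.look_for(c,l)[:2]: print(l,np.round(r['rect']),round(r['score'],2))
E
```

```text
{'t': 0.0, 'qpos': array([ 1.154,  0.424,  1.631, -0.   ,  1.089, -0.019]), 'qvel': array([ 0.   ,  0.   ,  0.002, -0.001, -0.001,  0.001]), 'joint_torque': array([ -0.001, -54.463, -27.367,   0.064,   0.023,  -0.   ]), 'ee_pos': array([241.861, 575.711, 221.904]), 'orientation': array([-0.621, -3.079,  0.002]), 'ft_force': array([-0.086, -0.309,  0.289]), 'moment': array([-0.012, -0.061,  0.06 ]), 'grasp_force': 0.0, 'width': 87.75477024688176} 18.700000000000003
[[-0.922  0.387 -0.001]
 [ 0.387  0.922 -0.001]
 [ 0.    -0.002 -1.   ]]
scene {'camera_matrix': array([[440.845,   0.   , 321.741],
       [  0.   , 440.845, 203.823],
       [  0.   ,   0.   ,   1.   ]]), 'world_from_camera': array([[  -0.686,   -0.467,    0.558, 1324.667],
       [   0.727,   -0.419,    0.544,  838.248],
       [  -0.02 ,    0.779,    0.627,  955.44 ],
       [   0.   ,    0.   ,    0.   ,    1.   ]])}
rack [260. 177. 362. 250.] 0.63
fixed_fork [262. 175. 359. 251.] 0.88
sliding_fork [267. 175. 355. 238.] 0.84
lever [415. 240. 509. 311.] 0.57
pin_center [229. 140. 268. 176.] 0.79
waffle_iron [414. 239. 509. 309.] 0.93
canister [205. 191. 240. 233.] 0.75
bowl [316. 164. 343. 188.] 0.57
side {'camera_matrix': array([[401.727,   0.   , 317.898],
       [  0.   , 401.727, 196.773],
       [  0.   ,   0.   ,   1.   ]]), 'world_from_camera': array([[   0.8  ,    0.47 ,   -0.374,  199.499],
       [  -0.601,    0.622,   -0.503, -450.551],
       [  -0.004,    0.627,    0.779,  881.571],
       [   0.   ,    0.   ,    0.   ,    1.   ]])}
rack [267. 153. 381. 296.] 0.81
fixed_fork [266. 156. 380. 295.] 0.68
fixed_fork [268. 155. 290. 189.] 0.46
sliding_fork [282. 190. 376. 275.] 0.64
sliding_fork [135.  96. 236. 154.] 0.44
lever [272. 156. 291. 188.] 0.47
pin_center [377. 327. 441. 400.] 0.6
waffle_iron [136.  98. 240. 155.] 0.64
canister [403. 200. 452. 255.] 0.78
bowl [253. 260. 301. 306.] 0.96
```

```bash
python3 - <<'E'
import cv2
a=cv2.imread('pics/scene0.png')[125:275,190:390];b=cv2.imread('pics/side0.png')[140:400,240:460]
cv2.imwrite('pics/a.png',cv2.resize(a,None,fx=4,fy=4,interpolation=2));cv2.imwrite('pics/b.png',cv2.resize(b,None,fx=2.3,fy=2.3,interpolation=2))
E
```

```text
(no output)
```

View pics/a.png

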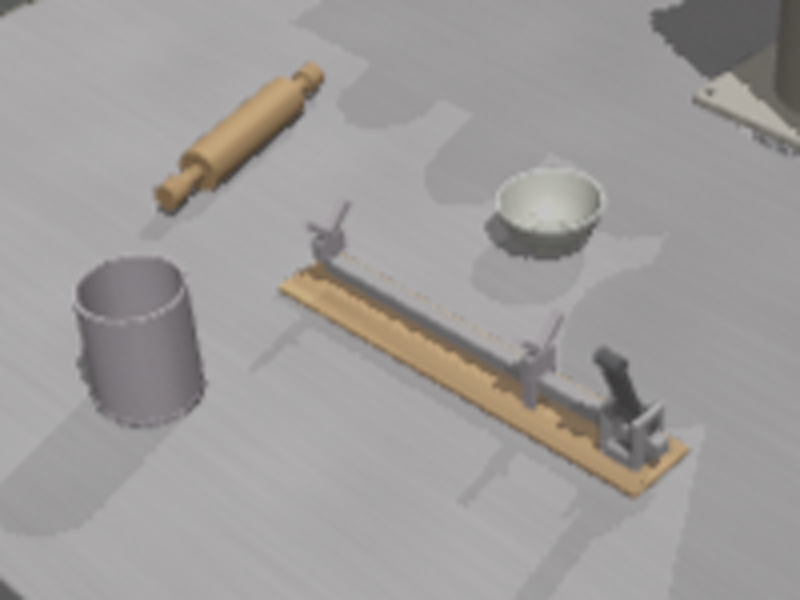

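View pics/b.png

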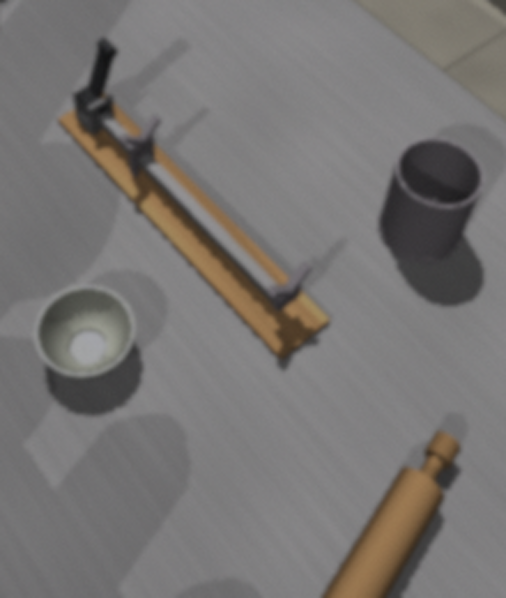

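```bash
python3 - <<'E'
from h import *
np.set_printoptions(precision=1,suppress=True)
s=ctrl.camera_info('scene');d=ctrl.camera_info('side')
for n,p in dict(left=(259.5,197.5),bot=(348.3,248.7),right=(362.5,237.5)).items(): print('scene',n,onz(s,*p,8))
for n,p in dict(A=(264.8,192.2),B=(363,297.4),C=(382.6,280)).items(): print('side',n,onz(d,*p,8))
for p in [(232,173.75),(269.5,144)]: print('pin',onz(s,*p,22))
print('pin side end',onz(d,240+446/2.3,140+440/2.3,22))
print('can',onz(s,223.5,222,0),'bowl',onz(s,327,170,45), onz(d,240+85/2.3,140+330/2.3,45))
from scipy.optimize import least_squares
obs=[(s,(259.5,197.5),(1,-278)),(s,(348.3,248.7),(1,127)),(s,(362.5,237.5),(-1,127)),(d,(264.8,192.2),(-1,127)),(d,(363,297.4),(-1,-278)),(d,(382.6,280),(1,-278))]
def f(x,sg=1):
    c,q=np.cos(x[2]),np.sin(x[2]); r=[]
    for ci,uv,(sx,y) in obs:
        px=sg*sx*35; w=[x[0]+c*px-q*y,x[1]+q*px+c*y,8]
        r+=list(proj(ci,w)[0]-uv)
    return r
for sg in (1,-1):
  for a in (0,1.5,3,-1.5):
    q=least_squares(f,[500,400,a],args=(sg,));print(sg,q.x,q.x[2],q.cost,q.fun)
E
```

```text
scene left [ 601.  -170.7    8. ]
scene bot [585.2 225.6   8. ]
scene right [517.8 226.1   8. ]
side A [509.  216.9   8. ]
side B [ 521.9 -189.5    8. ]
side C [ 588.5 -184.1    8. ]
pin [ 586.5 -342.6   22. ]
pin [ 352.4 -397.9   22. ]
pin side end [ 587.6 -345.1   22. ]
can [ 761.  -167.2    0. ] bowl [358.1 -72.3  45. ] [374.1 -56.9  45. ]
1 [550.   93.6   0. ] 0.02427665548856473 9.478295285315943 [-0.3 -2.7 -0.3 -1.2 -0.4 -1.9  0.3 -1.1 -1.3 -1.3  0.8 -0.9]
1 [550.   93.6   0. ] 0.02427665574202313 9.478295285315824 [-0.3 -2.7 -0.3 -1.2 -0.4 -1.9  0.3 -1.1 -1.3 -1.3  0.8 -0.9]
1 [550.   93.6   0. ] 0.024276656233059777 9.478295285315872 [-0.3 -2.7 -0.3 -1.2 -0.4 -1.9  0.3 -1.1 -1.3 -1.3  0.8 -0.9]
1 [550.   93.6   0. ] 0.024276657409601863 9.478295285316133 [-0.3 -2.7 -0.3 -1.2 -0.4 -1.9  0.3 -1.1 -1.3 -1.3  0.8 -0.9]
-1 [529.1  89.1   0.2] 0.1511405036682963 1328.8204212954074 [ 10.  -10.5  18.5 -20.4  -7.    3.5  10.   -6.5  23.8 -22.4 -14.5  14.4]
-1 [529.1  89.1   0.2] 0.15114307578398492 1328.8204213819859 [ 10.  -10.5  18.5 -20.4  -7.    3.5  10.   -6.5  23.8 -22.4 -14.5  14.4]
-1 [529.1  89.1   0.2] 0.15114058327300747 1328.8204212959126 [ 10.  -10.5  18.5 -20.4  -7.    3.5  10.   -6.5  23.8 -22.4 -14.5  14.4]
-1 [529.1  89.1   0.2] 0.15113744012878247 1328.8204213822116 [ 10.  -10.5  18.5 -20.4  -7.    3.5  10.   -6.5  23.8 -22.4 -14.5  14.4]
```

```bash
python3 - <<'E'
from h import *
np.set_printoptions(precision=3,suppress=True)
o=ctrl.get_obs();ci=ctrl.camera_info('wrist');T=np.array(ci['world_from_camera']);Rt=R.from_rotvec(o['orientation']).as_matrix()
print(ci['camera_matrix'],Rt.T@(T[:3,3]-o['ee_pos']),Rt.T@T[:3,:3])
print(tool([258,-556,130]))
E
```

```text
[[335.554   0.    319.152]
 [  0.    335.554 200.902]
 [  0.      0.      1.   ]] [  80.383    0.185 -162.649] [[-0.001  0.957  0.291]
 [ 1.     0.     0.002]
 [ 0.001  0.291 -0.957]]
[-453.24  -412.648 -129.98 ]
```

```bash
python3 -m creep '[{"translation":[-45,-41,-30],"angular":[0,0,-0.1],"jaw":1},{"translation":[-90,-82,-60],"angular":[0,0,-0.2],"jaw":1},{"translation":[-135,-123,-90],"angular":[0,0,-0.3],"jaw":1},{"translation":[-180,-164,-120],"angular":[0,0,-0.42],"jaw":1},{"translation":[-225,-205,-130],"angular":[0,0,-0.42],"jaw":1},{"translation":[-270,-246,-130],"angular":[0,0,-0.42],"jaw":1},{"translation":[-315,-287,-130],"angular":[0,0,-0.42],"jaw":1},{"translation":[-360,-328,-130],"angular":[0,0,-0.42],"jaw":1}]'
python3 - <<'E'
from h import *
print(tool(np.array([500,20,352])-ctrl.get_obs()['ee_pos']),ctrl.get_obs()['qpos'])
E
```

```text
t: 1.9
ee_pos: [441.3, 145.8, 353.2]
orientation: [-0.035, 3.14, 0.001]
ft_force: [0.9, 0.5, -0.6]
width: 87.5
grasp_force: 0.0
[ -55.82986999 -127.0743216     1.20865244] [ 2.93410853e-01  3.80117369e-02  1.82129005e+00  5.87087690e-05
  1.28090445e+00 -1.29982507e+00]
```

```bash
python3 -m creep '[{"translation":[-20,-40,0],"angular":[0,0,0],"jaw":1},{"translation":[-40,-80,0],"angular":[0,0,0],"jaw":1},{"translation":[-56,-127,0],"angular":[0,0,0],"jaw":1},{"translation":[-56,-127,0],"angular":[0,0,0],"jaw":1},{"translation":[-56,-127,0],"angular":[0,0,0],"jaw":1},{"translation":[-56,-127,0],"angular":[0,0,0],"jaw":1},{"translation":[-56,-127,0],"angular":[0,0,0],"jaw":1},{"translation":[-56,-127,0],"angular":[0,0,0],"jaw":1}]'
python3 - <<'E'
from h import *
np.set_printoptions(precision=3,suppress=True)
im,ci=snap('wrist','w1.png');print(ctrl.get_obs()['ee_pos'])
np.savez('w1.npz',K=ci['camera_matrix'],T=ci['world_from_camera'])
for y in (-278,127):
  for x in (-35,35): print(proj(ci,[550+x-.024*y,93.6+y,8]))
for l in ['rack','fixed_fork','sliding_fork','lever','lever_end','bowl','canister']:
    for r in ctrl.look_for('wrist',l)[:2]: print(l,np.round(r['rect']),round(r['score'],2))
E
```

```text
t: 2.9
ee_pos: [499.4, 22.6, 352.7]
orientation: [-0.037, 3.141, 0.0]
ft_force: [0.0, 0.1, 0.2]
width: 88.0
grasp_force: 0.0
[499.466  22.438 352.714]
[[184.089 165.676]]
[[188.239 209.052]]
[[448.657 165.38 ]]
[[442.724 208.822]]
rack [185. 162. 462. 236.] 0.82
fixed_fork [184. 166. 459. 233.] 0.84
sliding_fork [185. 184. 453. 218.] 0.79
sliding_fork [185. 166. 461. 233.] 0.19
lever [430. 188. 461. 235.] 0.83
lever [  1.  32.  87. 211.] 0.67
lever_end [425. 183. 462. 235.] 0.98
lever_end [187. 184. 453. 221.] 0.31
bowl [225.  20. 299. 102.] 0.57
bowl [  2.  33.  88. 209.] 0.3
canister [195. 287. 242. 365.] 0.64
```

View pics/w1.png

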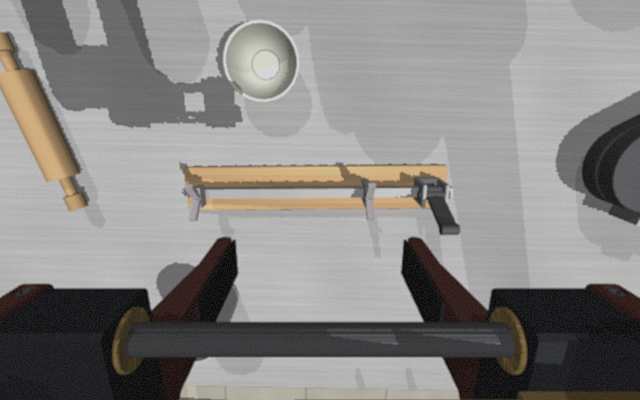

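```bash
python3 - <<'E'
import cv2
a=cv2.imread('pics/w1.png');l=cv2.resize(a[155:235,175:275],(800,640)[::1] and (780,624),interpolation=2)
L=cv2.resize(a[158:238,178:218],None,fx=7,fy=7,interpolation=2);M=cv2.resize(a[158:238,355:415],None,fx=0.1,fy=0.1)
r=cv2.resize(a[158:238,355:465],None,fx=4.5,fy=7,interpolation=2)
cv2.imwrite('pics/c.png',cv2.hconcat([L,r]));print(L.shape,r.shape)
E
```

```text
(560, 280, 3) (560, 495, 3)
```

View pics/c.png

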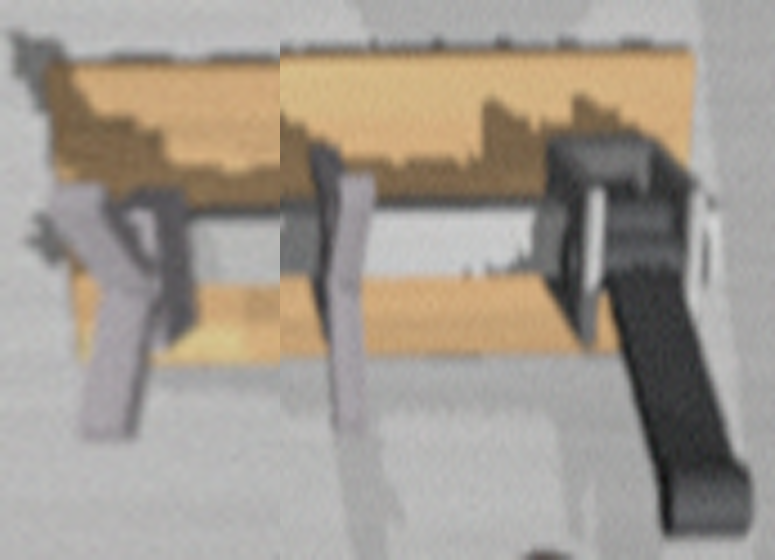

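```bash
python3 - <<'E'
from h import *
from scipy.optimize import least_squares
np.set_printoptions(precision=2,suppress=True)
z=np.load('w1.npz');ci=dict(camera_matrix=z['K'],world_from_camera=z['T'])
P=[((185.1,167.3),-35,-278,8,0),((189.1,209.1),35,-278,8,0),((446.1,165.1),-35,127,8,0),((369.9,198.3),0,0,64,0),((370.6,219.4),22,0,86,0),((372.3,183.4),-22,0,86,0),
((197,198.7),0,0,64,1),((193.7,220.4),22,0,86,1),((189.4,185.1),-22,0,86,1)]
def f(x):
    r=[];c,s=np.cos(x[2]),np.sin(x[2])
    for uv,px,py,pz,k in P:
        y=py-k*x[3]*100; r+=list(proj(ci,[x[0]+c*px-s*y,x[1]+s*px+c*y,pz])[0]-uv)
    return r
q=least_squares(f,[550,94,.02,2.3]);print(q.x);print(q.fun.reshape(-1,2))
x=q.x;c,s=np.cos(x[2]),np.sin(x[2])
Y=-100*x[3];print('sf',x[0]-s*Y,x[1]+c*Y)
# lever end bead center pixel
for z_ in (100,110,115): print(z_,onz(ci,(707-280)/4.5+355,500/7+158,z_))
# pin ends
for p in [(76,202),(6,40)]: print('pin',onz(ci,*p,22))
E
```

```text
[549.77  93.58   0.03   2.41]
[[-1.54 -0.9 ]
 [-0.1   0.63]
 [ 1.92 -0.28]
 [-0.62 -0.75]
 [ 0.38 -1.74]
 [-0.03  2.84]
 [ 0.2  -0.17]
 [-0.33 -1.76]
 [ 0.13  2.2 ]]
sf 556.7447039738323 -147.73494455101627
100 [580.92 197.63 100.  ]
110 [577.02 193.38 110.  ]
115 [575.08 191.25 115.  ]
pin [ 579.43 -350.56   22.  ]
pin [ 352.99 -401.76   22.  ]
```

```bash
cat >> h.py <<'E'
def go(p,yaw):
    "shift and turn (tool axes) to bring TCP to p with tool y at world angle yaw (rad), pointing down"
    o=ctrl.get_obs(); y=[np.cos(yaw),np.sin(yaw),0]; zz=[0,0,-1]
    M=np.array([np.cross(y,zz),y,zz]).T; R0=R.from_rotvec(o['orientation'])
    print('trans',R0.inv().apply(np.array(p)-o['ee_pos']).round(1),'turn',(R0.inv()*R.from_matrix(M)).as_rotvec().round(3))
E
python3 -c "
from h import *
go([556.5,-148,43],np.pi/2+.028)"
```

```text
trans [ -53.2 -171.2  309.6] turn [ 0.    -0.    -0.006]
```

```bash
python3 -m creep '[{"translation":[-20,-50,20],"angular":[0,0,-0.006],"jaw":1},{"translation":[-35,-90,60],"angular":[0,0,-0.006],"jaw":1},{"translation":[-45,-130,110],"angular":[0,0,-0.006],"jaw":1},{"translation":[-53,-171,150],"angular":[0,0,-0.006],"jaw":1},{"translation":[-53,-171,200],"angular":[0,0,-0.006],"jaw":1},{"translation":[-53,-171,240],"angular":[0,0,-0.006],"jaw":1},{"translation":[-53,-171,275],"angular":[0,0,-0.006],"jaw":1},{"translation":[-53,-171,309],"angular":[0,0,-0.006],"jaw":1}]'
python3 -c "
from h import *
snap('side','s2.png')
go([556.5,-148,43],np.pi/2+.028)
import cv2
cv2.imwrite('pics/d.png',cv2.resize(cv2.imread('pics/s2.png')[130:330,240:440],None,fx=3,fy=3,interpolation=2))"
```

```text
t: 4.3
ee_pos: [556.4, -148.0, 42.3]
orientation: [0.044, -3.141, -0.0]
ft_force: [0.4, 0.0, -0.0]
width: 87.8
grasp_force: 0.0
trans [-2.7 -0.8 -4.5] turn [ 0.002 -0.006 -0.   ]
```

View pics/d.png

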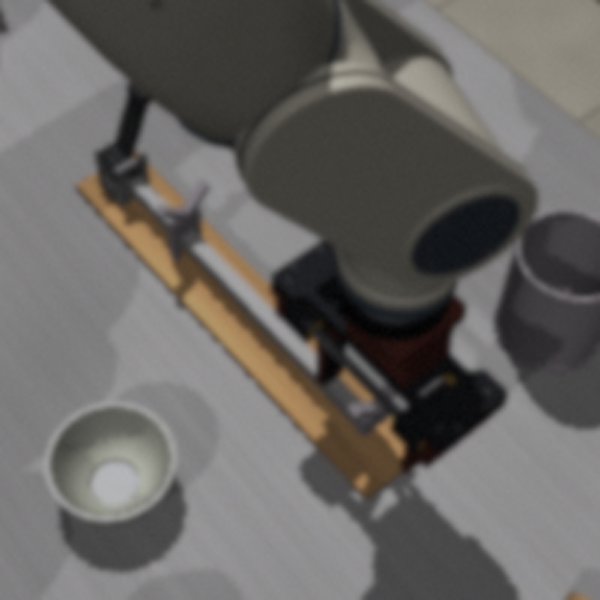

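The picture shows the open fingers on either side of the sliding fork (about 350,410), with the lever still open. Next I close the gripper.

```bash
python3 -m creep '[{"translation":[0,0,0],"angular":[0,0,0],"jaw":0.5},{"translation":[0,0,0],"angular":[0,0,0],"jaw":0},{"translation":[0,0,0],"angular":[0,0,0],"jaw":0},{"translation":[0,0,0],"angular":[0,0,0],"jaw":0},{"translation":[0,0,0],"angular":[0,0,0],"jaw":0},{"translation":[0,0,0],"angular":[0,0,0],"jaw":0},{"translation":[0,0,0],"angular":[0,0,0],"jaw":0},{"translation":[0,0,0],"angular":[0,0,0],"jaw":0}]'
python3 -c "
from h import *
print(ctrl.get_obs()['ee_pos'])
go([554.8,-84.4,43],np.pi/2+.028)"
```

```text
t: 5.35
ee_pos: [556.3, -148.0, 43.6]
orientation: [0.045, -3.141, 0.0]
ft_force: [-0.5, -2.2, 0.1]
width: 11.6
grasp_force: 1.1
[ 556.31743351 -147.97424971   43.57534362]
trans [-0.3 63.6  0.6] turn [-0. -0.  0.]
```

```bash
python3 -m creep '[{"translation":[0,0,0],"angular":[0,0,0],"jaw":0},{"translation":[0,4,0],"angular":[0,0,0],"jaw":0},{"translation":[0,15,0],"angular":[0,0,0],"jaw":0},{"translation":[0,30,0],"angular":[0,0,0],"jaw":0},{"translation":[0,45,0],"angular":[0,0,0],"jaw":0},{"translation":[0,57,0],"angular":[0,0,0],"jaw":0},{"translation":[0,63.6,0],"angular":[0,0,0],"jaw":0},{"translation":[0,63.6,0],"angular":[0,0,0],"jaw":0}]'
```

```text
t: 6.35
ee_pos: [554.3, -83.2, 43.6]
orientation: [0.045, -3.141, -0.001]
ft_force: [-0.9, 3.1, 0.4]
width: 9.9
grasp_force: 30.0
```

```bash
python3 -c "
from h import *
o=ctrl.get_obs();print(o['ee_pos'],o['width'],o['grasp_force'],o['ft_force'])
"
```

```text
[554.31700366 -83.17387342  43.57103853] 9.864652458245644 30.000434059365944 [-0.94727034  3.105482    0.44362729]
```

```bash
python3 -m creep '[{"translation":[0,0,0],"angular":[0,0,0],"jaw":0.6},{"translation":[0,0,0],"angular":[0,0,0],"jaw":0.6},{"translation":[0,0,0],"angular":[0,0,0],"jaw":0.6},{"translation":[0,0,-50],"angular":[0,0,0],"jaw":1},{"translation":[10,20,-100],"angular":[0,0,0],"jaw":1},{"translation":[20,65,-155],"angular":[0,0,0],"jaw":1},{"translation":[30,110,-206],"angular":[0,0,0],"jaw":1},{"translation":[30,124,-206],"angular":[0,0,0],"jaw":1}]'
python3 -m creep '[{"translation":[0,0,0],"angular":[0,0,0],"jaw":1},{"translation":[0,0,0],"angular":[0,0,0],"jaw":1},{"translation":[0,0,0],"angular":[0,0,0],"jaw":1},{"translation":[0,0,0],"angular":[0,0,0],"jaw":1},{"translation":[0,0,0],"angular":[0,0,0],"jaw":1},{"translation":[0,0,0],"angular":[0,0,0],"jaw":1},{"translation":[0,0,0],"angular":[0,0,0],"jaw":1},{"translation":[0,0,0],"angular":[0,0,0],"jaw":1}]'
python3 - <<'E'
from h import *
im,ci=snap('wrist','w2.png');np.savez('w2.npz',K=ci['camera_matrix'],T=ci['world_from_camera'])
def W(x,y,z,a=.028): return [549.8+np.cos(a)*x-np.sin(a)*y,93.6+np.sin(a)*x+np.cos(a)*y,z]
a=cv2.imread('pics/w2.png')
for k in (0,-178): print([proj(ci,W(x,k,z))[0].round(1) for x,z in ((-22,86),(0,64),(22,86))])
print([proj(ci,W(66*np.sin(.5236-t),95,48+66*np.cos(.5236-t)))[0].round(0) for t in (0,.15,.3)])
c=a[130:300,170:530];cv2.imwrite('pics/e.png',cv2.resize(c,None,fx=2.2,fy=3.3,interpolation=2))
E
```

```text
t: 7.35
ee_pos: [522.1, 40.2, 253.2]
orientation: [-0.045, 3.136, 0.001]
ft_force: [1.6, 0.0, -0.1]
width: 85.7
grasp_force: 0.0
t: 8.35
ee_pos: [521.0, 38.8, 249.7]
orientation: [-0.044, 3.141, -0.0]
ft_force: [0.0, -0.3, 0.9]
width: 88.0
grasp_force: 0.0
[array([373. , 190.8]), array([369., 205.]), array([371. , 231.5])]
[array([196.3, 190.9]), array([205.5, 205.1]), array([200.8, 231.5])]
[array([468., 249.]), array([471., 243.]), array([474., 235.])]
```

View pics/e.png

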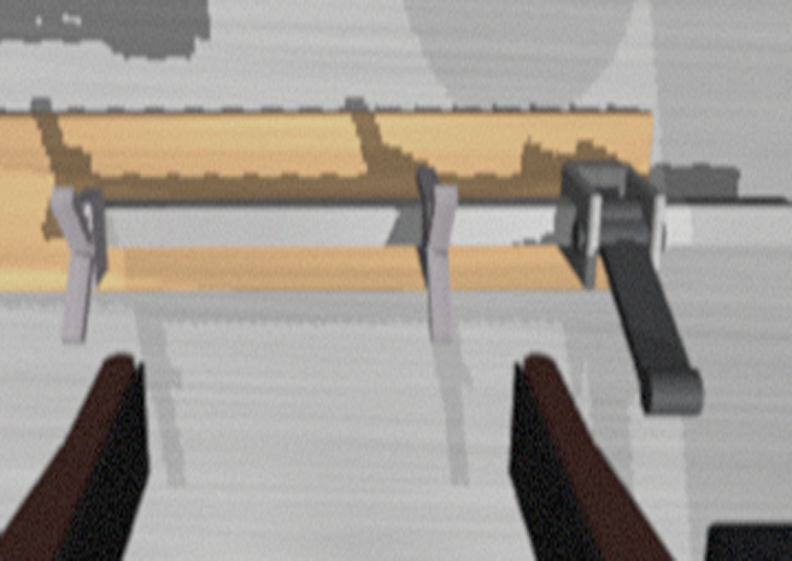

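```bash
python3 - <<'E'
from h import *
from scipy.optimize import least_squares
z=np.load('w2.npz');ci=dict(camera_matrix=z['K'],world_from_camera=z['T'])
def W(x,y,z,a=.028): return [549.8+np.cos(a)*x-np.sin(a)*y,93.6+np.sin(a)*x+np.cos(a)*y,z]
for t in (0,.05,.1,.2,.3): print(t,proj(ci,W(74*np.sin(.5236-t),95,48+74*np.cos(.5236-t)))[0].round(1))
print(proj(ci,W(-35,127,8)), proj(ci,W(0,95,48)),'base corner obs 466.8 163.9; bead obs 476.8,249.7')
def f(p): t,y=p; return proj(ci,W(74*np.sin(.5236-t),100*y,48+74*np.cos(.5236-t)))[0]-[476.8,250.5]
q=least_squares(f,[.05,.95]).x;print(q)
t=q[0];g=W(66*np.sin(.5236-t),95,48+66*np.cos(.5236-t));print(g)
go([g[0],g[1],g[2]-18.7],np.pi/2+.028)
for a in np.linspace(t,1.98,9): p=66*np.sin(.5236-a),66*np.cos(.5236-a);print(round(a,2),'tool', round(-(p[0]-66*np.sin(.5236-t)),1), round(-(p[1]-66*np.cos(.5236-t)),1))
E
```

```text
0 [470.9 255.7]
0.05 [472.1 253.5]
0.1 [473.3 251.1]
0.2 [475.5 245.7]
0.3 [477.4 239.7]
[[468.04721968 163.72376742]] [[450.77132364 200.77502269]] base corner obs 466.8 163.9; bead obs 476.8,249.7
[0.11161571 0.98153558]
[np.float64(573.558261203963), np.float64(189.30265738430984), np.float64(108.47765202242621)]
trans [-56.7 148.9 159.9] turn [-0.  0.  0.]
0.11 tool -0.0 -0.0
0.35 tool 14.7 -4.5
0.58 tool 30.1 -5.4
0.81 tool 45.2 -2.8
1.05 tool 59.3 3.3
1.28 tool 71.7 12.4
1.51 tool 81.6 24.2
1.75 tool 88.5 38.0
1.98 tool 92.0 52.9
```

```bash
python3 -m creep '[{"translation":[-20,40,0],"angular":[0,0,0],"jaw":1},{"translation":[-40,90,0],"angular":[0,0,0],"jaw":1},{"translation":[-57,140,30],"angular":[0,0,0],"jaw":1},{"translation":[-57,150,80],"angular":[0,0,0],"jaw":1},{"translation":[-57,150,125],"angular":[0,0,0],"jaw":0.8},{"translation":[-57,150,160],"angular":[0,0,0],"jaw":0.6},{"translation":[-57,150,160],"angular":[0,0,0],"jaw":0.4},{"translation":[-57,150,160],"angular":[0,0,0],"jaw":0.4}]'
python3 -m creep '[{"translation":[0,0,0],"angular":[0,0,0],"jaw":0},{"translation":[0,0,0],"angular":[0,0,0],"jaw":0},{"translation":[0,0,0],"angular":[0,0,0],"jaw":0},{"translation":[0,0,0],"angular":[0,0,0],"jaw":0},{"translation":[0,0,0],"angular":[0,0,0],"jaw":0},{"translation":[0,0,0],"angular":[0,0,0],"jaw":0},{"translation":[0,0,0],"angular":[0,0,0],"jaw":0},{"translation":[0,0,0],"angular":[0,0,0],"jaw":0}]'
python3 -c "
from h import *
print(ctrl.get_obs()['ee_pos'])
snap('side','s3.png')
cv2.imwrite('pics/f.png',cv2.resize(cv2.imread('pics/s3.png')[110:260,220:370],None,fx=4,fy=4,interpolation=2))"
```

```text
t: 9.4
ee_pos: [574.7, 190.6, 90.8]
orientation: [-0.044, 3.14, 0.001]
ft_force: [-0.2, -0.1, 0.9]
width: 51.1
grasp_force: 0.0
t: 10.4
ee_pos: [574.5, 189.5, 90.6]
orientation: [-0.045, 3.14, -0.002]
ft_force: [0.4, -4.9, 4.0]
width: 21.5
grasp_force: 30.0
[574.49651377 189.45561125  90.57275004]
```

View pics/f.png

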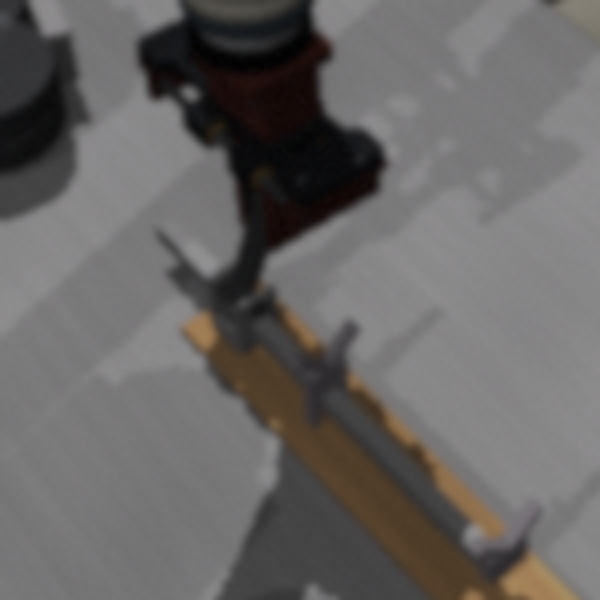

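```bash
python3 -m creep '[{"translation":[7,0,-2.6],"angular":[0,0,0],"jaw":0},{"translation":[14.7,0,-4.5],"angular":[0,0,0],"jaw":0},{"translation":[22.5,0,-5.3],"angular":[0,0,0],"jaw":0},{"translation":[30,0,-5.4],"angular":[0,0,0],"jaw":0},{"translation":[38,0,-4.5],"angular":[0,0,0],"jaw":0},{"translation":[45,0,-2.8],"angular":[0,0,0],"jaw":0},{"translation":[52.5,0,0],"angular":[0,0,0],"jaw":0},{"translation":[59.3,0,3.3],"angular":[0,0,0],"jaw":0}]'
python3 -m creep '[{"translation":[6.5,0,4.3],"angular":[0,0,0],"jaw":0},{"translation":[12.4,0,9.1],"angular":[0,0,0],"jaw":0},{"translation":[17.7,0,14.8],"angular":[0,0,0],"jaw":0},{"translation":[22.3,0,20.9],"angular":[0,0,0],"jaw":0},{"translation":[26.1,0,27.6],"angular":[0,0,0],"jaw":0},{"translation":[29.2,0,34.7],"angular":[0,0,0],"jaw":0},{"translation":[31.3,0,42],"angular":[0,0,0],"jaw":0},{"translation":[32.7,0,50],"angular":[0,0,0],"jaw":0}]'
```

```text
t: 11.45
ee_pos: [516.7, 187.9, 88.7]
orientation: [-0.045, 3.136, -0.001]
ft_force: [-1.1, -8.4, 15.3]
width: 21.7
grasp_force: 30.0
t: 12.45
ee_pos: [477.5, 186.4, 36.3]
orientation: [0.044, -3.133, 0.004]
ft_force: [-13.9, -3.4, 12.7]
width: 21.8
grasp_force: 30.0
```

```bash
python3 -m creep '[{"translation":[0,0,2],"angular":[0,0,0],"jaw":0},{"translation":[0,0,4],"angular":[0,0,0],"jaw":0},{"translation":[0,0,4],"angular":[0,0,0],"jaw":0},{"translation":[0,0,4],"angular":[0,0,0],"jaw":0},{"translation":[0,0,4],"angular":[0,0,0],"jaw":0},{"translation":[0,0,4],"angular":[0,0,0],"jaw":0},{"translation":[0,0,4],"angular":[0,0,0],"jaw":0},{"translation":[0,0,4],"angular":[0,0,0],"jaw":0}]'
```

```text
t: 13.45
ee_pos: [476.7, 186.2, 31.8]
orientation: [0.044, -3.132, 0.005]
ft_force: [-13.9, -2.5, 7.8]
width: 21.4
grasp_force: 30.0
```

```bash
python3 -m creep '[{"translation":[0,0,-4],"angular":[0,0,0],"jaw":0.6},{"translation":[0,0,-4],"angular":[0,0,0],"jaw":0.6},{"translation":[0,0,-4],"angular":[0,0,0],"jaw":0.6},{"translation":[0,0,-50],"angular":[0,0,0],"jaw":1},{"translation":[-10,-10,-100],"angular":[0,0,0],"jaw":1},{"translation":[-20,-50,-155],"angular":[0,0,0],"jaw":1},{"translation":[-35,-90,-215],"angular":[0,0,0],"jaw":1},{"translation":[-45,-130,-218],"angular":[0,0,0],"jaw":1}]'
python3 -m creep '[{"translation":[0,0,0],"angular":[0,0,0],"jaw":1},{"translation":[0,0,0],"angular":[0,0,0],"jaw":1},{"translation":[0,0,0],"angular":[0,0,0],"jaw":1},{"translation":[0,0,0],"angular":[0,0,0],"jaw":1},{"translation":[0,0,0],"angular":[0,0,0],"jaw":1},{"translation":[0,0,0],"angular":[0,0,0],"jaw":1},{"translation":[0,0,0],"angular":[0,0,0],"jaw":1},{"translation":[0,0,0],"angular":[0,0,0],"jaw":1}]'
python3 - <<'E'
from h import *
im,ci=snap('wrist','w3.png');np.savez('w3.npz',K=ci['camera_matrix'],T=ci['world_from_camera'])
def W(x,y,z,a=.028): return [549.8+np.cos(a)*x-np.sin(a)*y,93.6+np.sin(a)*x+np.cos(a)*y,z]
a=cv2.imread('pics/w3.png')
for k in (0,-178): print([proj(ci,W(x,k,z))[0].round(1) for x,z in ((-22,86),(0,64),(22,86))])
for t in (1.4,1.6,1.7,1.92): print(t,[proj(ci,W(74*np.sin(.5236-t),y,48+74*np.cos(.5236-t)))[0].round(0) for y in (84,106)])
c=a[70:250,170:530];cv2.imwrite('pics/g.png',cv2.resize(c,None,fx=2.2,fy=3.3,interpolation=2))
E
```

```text
t: 14.45
ee_pos: [532.7, 58.6, 254.1]
orientation: [-0.046, 3.135, 0.001]
ft_force: [0.9, 0.4, -1.4]
width: 87.7
grasp_force: 0.0
t: 15.45
ee_pos: [530.5, 59.1, 250.3]
orientation: [-0.044, 3.141, -0.0]
ft_force: [-0.2, -0.4, -0.3]
width: 87.6
grasp_force: 0.0
[array([353.3, 181. ]), array([350.8, 196.1]), array([352.1, 222.3])]
[array([175.5, 181.1]), array([186.4, 196.1]), array([180.8, 222.3])]
1.4 [array([444., 147.]), array([468., 147.])]
1.6 [array([441., 137.]), array([464., 137.])]
1.7 [array([439., 133.]), array([461., 133.])]
1.92 [array([434., 127.]), array([456., 127.])]
```

View pics/g.png

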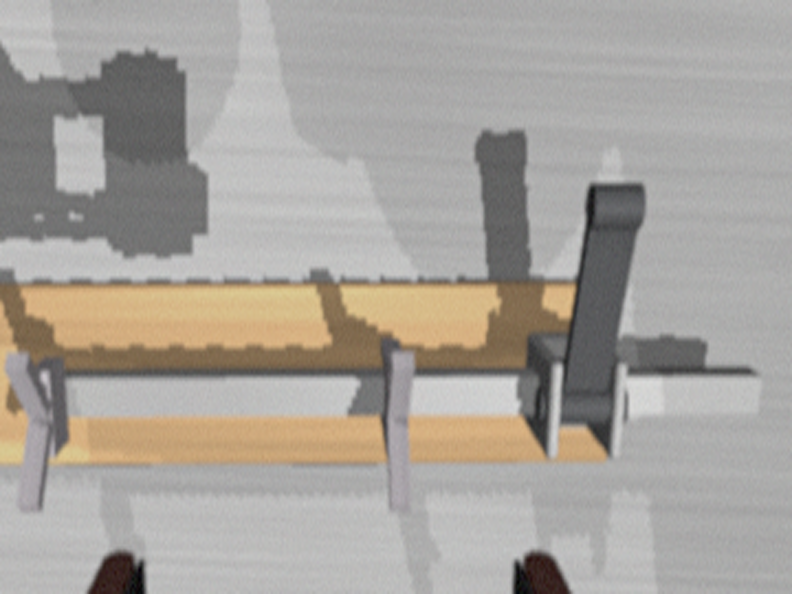

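```bash
python3 -c "
from h import *
go([484,187,75],np.pi/2+.028)"
```

```text
trans [ 42.9 129.2 175.4] turn [-0.  0.  0.]
```

```bash
python3 -m creep '[{"translation":[15,40,20],"angular":[0,0,0],"jaw":0},{"translation":[30,80,40],"angular":[0,0,0],"jaw":0},{"translation":[43,120,60],"angular":[0,0,0],"jaw":0},{"translation":[43,129,80],"angular":[0,0,0],"jaw":0},{"translation":[43,129,100],"angular":[0,0,0],"jaw":0},{"translation":[43,129,130],"angular":[0,0,0],"jaw":0},{"translation":[43,129,155],"angular":[0,0,0],"jaw":0},{"translation":[43,129,170],"angular":[0,0,0],"jaw":0}]'
python3 -m creep '[{"translation":[0,0,4],"angular":[0,0,0],"jaw":0},{"translation":[0,0,7],"angular":[0,0,0],"jaw":0},{"translation":[0,0,9],"angular":[0,0,0],"jaw":0},{"translation":[0,0,11],"angular":[0,0,0],"jaw":0},{"translation":[0,0,13],"angular":[0,0,0],"jaw":0},{"translation":[0,0,15],"angular":[0,0,0],"jaw":0},{"translation":[0,0,16],"angular":[0,0,0],"jaw":0},{"translation":[0,0,16],"angular":[0,0,0],"jaw":0}]'
```

```text
t: 16.5
ee_pos: [483.4, 186.6, 79.3]
orientation: [0.044, -3.14, 0.001]
ft_force: [-2.4, 0.2, 4.1]
width: 11.2
grasp_force: 2.5
t: 17.5
ee_pos: [484.4, 187.1, 66.1]
orientation: [-0.044, 3.14, 0.001]
ft_force: [-7.0, -1.7, 23.2]
width: 0.6
grasp_force: 11.7
```

```bash
python3 -m creep '[{"translation":[0,0,-55],"angular":[0,0,0],"jaw":0},{"translation":[0,0,-110],"angular":[0,0,0.15],"jaw":0.5},{"translation":[0,-40,-160],"angular":[0,0,0.33],"jaw":1},{"translation":[0,-85,-184],"angular":[0,0,0.5],"jaw":1},{"translation":[0,-130,-184],"angular":[0,0,0.68],"jaw":1},{"translation":[0,-175,-184],"angular":[0,0,0.86],"jaw":1},{"translation":[0,-220,-184],"angular":[0,0,1.04],"jaw":1},{"translation":[0,-265,-184],"angular":[0,0,1.22],"jaw":1}]'
python3 -c "
from h import *
go([506,-363,250],-1.34);print(ctrl.get_obs()['qpos'])"
```

```text
t: 18.5
ee_pos: [491.7, -79.7, 248.6]
orientation: [1.77, 2.594, 0.001]
ft_force: [-0.2, -1.0, -0.8]
width: 67.1
grasp_force: 0.0
trans [-269.   -89.9   -1.3] turn [ 0.002 -0.     1.713]
[-1.84509026e-01  2.02489723e-01  1.88199285e+00 -1.20591090e-04
  1.05555393e+00 -5.57527116e-01]
```

```bash
python3 -m creep '[{"translation":[-35,-12,0],"angular":[0,0,0.18],"jaw":1},{"translation":[-70,-24,0],"angular":[0,0,0.36],"jaw":1},{"translation":[-105,-36,0],"angular":[0,0,0.54],"jaw":1},{"translation":[-140,-48,0],"angular":[0,0,0.72],"jaw":1},{"translation":[-175,-60,0],"angular":[0,0,0.9],"jaw":1},{"translation":[-210,-72,0],"angular":[0,0,1.08],"jaw":1},{"translation":[-245,-84,0],"angular":[0,0,1.26],"jaw":1},{"translation":[-269,-90,0],"angular":[0,0,1.44],"jaw":1}]'
python3 -m creep '[{"translation":[0,0,0],"angular":[0,0,0.18],"jaw":1},{"translation":[0,0,0],"angular":[0,0,0.27],"jaw":1},{"translation":[0,0,0],"angular":[0,0,0.27],"jaw":1},{"translation":[0,0,0],"angular":[0,0,0.27],"jaw":1},{"translation":[0,0,0],"angular":[0,0,0.27],"jaw":1},{"translation":[0,0,0],"angular":[0,0,0.27],"jaw":1},{"translation":[0,0,0],"angular":[0,0,0.27],"jaw":1},{"translation":[0,0,0],"angular":[0,0,0.27],"jaw":1}]'
python3 - <<'E'
from h import *
im,ci=snap('wrist','w4.png');np.savez('w4.npz',K=ci['camera_matrix'],T=ci['world_from_camera'])
print([ (np.round(r['rect']),r['score']) for r in ctrl.look_for('wrist','pin_center')])
E
```

```text
t: 19.5
ee_pos: [507.3, -363.3, 248.3]
orientation: [3.042, 0.781, 0.001]
ft_force: [0.1, -0.2, 1.4]
width: 87.8
grasp_force: 0.0
t: 20.5
ee_pos: [507.2, -361.3, 248.3]
orientation: [-3.119, -0.376, 0.0]
ft_force: [0.0, -0.1, 0.4]
width: 87.8
grasp_force: 0.0
[(array([308.,  97., 346., 302.]), 0.58)]
```

View pics/w4.png

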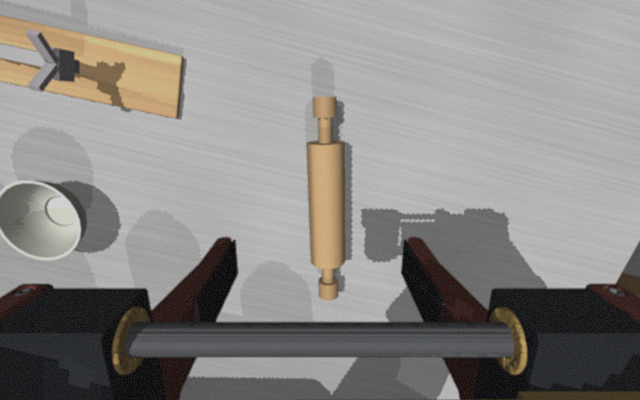

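```bash
python3 - <<'E'
from h import *
z=np.load('w4.npz');ci=dict(camera_matrix=z['K'],world_from_camera=z['T'])
im=cv2.imread('pics/w4.png');h=cv2.cvtColor(im,cv2.COLOR_BGR2HSV)
m=((h[...,1]>70)&(h[...,0]>5)&(h[...,0]<25)).astype(np.uint8);m[:,:280]=0;m[:,380:]=0;m[:80]=0;m[310:]=0
n,l,s,c=cv2.connectedComponentsWithStats(m);k=1+np.argmax(s[1:,4]);print(s[k],c[k])
P=[]
for r in range(s[k][1]+2,s[k][1]+s[k][3]-1):
    q=np.where(l[r]==k)[0]; P.append(onz(ci,(q[0]+q[-1])/2,r,22)); 
P=np.array(P);a=np.polyfit(P[:,0],P[:,1],1);print('angle',np.arctan(a[0]))
u0=[(np.where(l[r]==k)[0][0]+np.where(l[r]==k)[0][-1])/2 for r in (s[k][1]+3,s[k][1]+s[k][3]-4)]
A=onz(ci,u0[0],s[k][1],22+9);B=onz(ci,u0[1],s[k][1]+s[k][3]-1,22-4);print(A,B,np.hypot(*(A-B)[:2]))
w=[(r,(l[r]==k).sum()) for r in range(s[k][1],s[k][1]+s[k][3])]
print(w[35:55:1],w[160:182])
C=(A+B)/2;C[1]=np.polyval(a,C[0]);print(C)
ang=np.arctan(a[0]);print('up');go([C[0],C[1],6],ang-np.pi/2)
E
```

```text
[ 307   97   38  203 5586] [326.14894379 198.06892231]
angle 0.26318600421159877
[ 587.95355095 -347.66982471   31.        ] [ 337.40071595 -415.0816675    18.        ] 259.4630603259941
[(132, np.int64(13)), (133, np.int64(13)), (134, np.int64(13)), (135, np.int64(13)), (136, np.int64(13)), (137, np.int64(13)), (138, np.int64(13)), (139, np.int64(13)), (140, np.int64(13)), (141, np.int64(21)), (142, np.int64(31)), (143, np.int64(36)), (144, np.int64(37)), (145, np.int64(37)), (146, np.int64(37)), (147, np.int64(37)), (148, np.int64(37)), (149, np.int64(37)), (150, np.int64(37)), (151, np.int64(37))] [(257, np.int64(33)), (258, np.int64(33)), (259, np.int64(33)), (260, np.int64(33)), (261, np.int64(32)), (262, np.int64(31)), (263, np.int64(30)), (264, np.int64(28)), (265, np.int64(26)), (266, np.int64(23)), (267, np.int64(18)), (268, np.int64(13)), (269, np.int64(12)), (270, np.int64(11)), (271, np.int64(12)), (272, np.int64(12)), (273, np.int64(11)), (274, np.int64(11)), (275, np.int64(11)), (276, np.int64(12)), (277, np.int64(12)), (278, np.int64(16))]
[ 462.67713345 -381.33839006   24.5       ]
up
trans [-48.1   8.9 242.4] turn [ 0.    -0.    -0.023]
```

```bash
python3 -c "
from h import *
go([468,-379.5,5],.26-np.pi/2)"
```

```text
trans [-42.5   8.3 243.4] turn [ 0.   -0.   -0.02]
```

```bash
python3 -m creep '[{"translation":[-15,3,30],"angular":[0,0,-0.02],"jaw":1},{"translation":[-30,6,70],"angular":[0,0,-0.02],"jaw":1},{"translation":[-42.5,8.3,115],"angular":[0,0,-0.02],"jaw":1},{"translation":[-42.5,8.3,155],"angular":[0,0,-0.02],"jaw":1},{"translation":[-42.5,8.3,195],"angular":[0,0,-0.02],"jaw":1},{"translation":[-42.5,8.3,222],"angular":[0,0,-0.02],"jaw":1},{"translation":[-42.5,8.3,238],"angular":[0,0,-0.02],"jaw":1},{"translation":[-42.5,8.3,243],"angular":[0,0,-0.02],"jaw":1}]'
python3 -m creep '[{"translation":[0,0,0],"angular":[0,0,0],"jaw":0.8},{"translation":[0,0,0],"angular":[0,0,0],"jaw":0.6},{"translation":[0,0,0],"angular":[0,0,0],"jaw":0.4},{"translation":[0,0,0],"angular":[0,0,0],"jaw":0.3},{"translation":[0,0,0],"angular":[0,0,0],"jaw":0.3},{"translation":[0,0,0],"angular":[0,0,0],"jaw":0.3},{"translation":[0,0,0],"angular":[0,0,0],"jaw":0.3},{"translation":[0,0,0],"angular":[0,0,0],"jaw":0.3}]'
```

```text
t: 21.6
ee_pos: [467.8, -379.3, 4.7]
orientation: [-3.114, -0.407, 0.001]
ft_force: [0.2, -0.9, 0.6]
width: 87.7
grasp_force: 0.0
t: 22.6
ee_pos: [468.1, -379.6, 5.6]
orientation: [3.115, 0.407, 0.0]
ft_force: [-0.1, 0.5, 3.7]
width: 43.1
grasp_force: 30.0
```

```bash
python3 -m creep '[{"translation":[0,0,-25],"angular":[0,0,0],"jaw":0.3},{"translation":[0,0,-60],"angular":[0,0,0],"jaw":0.3},{"translation":[0,0,-95],"angular":[0,0,0],"jaw":0.3},{"translation":[0,0,-135],"angular":[0,0,0],"jaw":0.3},{"translation":[0,0,-175],"angular":[0,0,0],"jaw":0.3},{"translation":[0,0,-200],"angular":[0,0,0],"jaw":0.3},{"translation":[0,0,-200],"angular":[0,0,0],"jaw":0.3},{"translation":[0,0,-200],"angular":[0,0,0],"jaw":0.3}]'
python3 - <<'E'
from h import *
im,ci=snap('wrist','w5.png');np.savez('w5.npz',K=ci['camera_matrix'],T=ci['world_from_camera'])
o=ctrl.get_obs();print(o['ee_pos'],o['width'],o['grasp_force'])
h=cv2.cvtColor(cv2.cvtColor(im,cv2.COLOR_RGB2BGR),cv2.COLOR_BGR2HSV)
m=((h[...,1]>70)&(h[...,0]>5)&(h[...,0]<25)).astype(np.uint8);m[:,:270]=0;m[:,370:]=0
for r in range(20,400,15):
    q=np.where(m[r])[0]
    if len(q)>3: print(r,q[0],q[-1],len(q))
Rt=R.from_rotvec(o['orientation'])
g=Rt.apply([0,0,-17])+o['ee_pos']
for d in (-125,-103,-89,-75,75,89,103,125): print(d,proj(ci,g+Rt.apply([d,0,0]))[0].round(0))
go([552.3,4.6,200],.028)
E
```

```text
t: 23.6
ee_pos: [467.2, -378.8, 203.8]
orientation: [-3.113, -0.407, 0.002]
ft_force: [-0.5, 0.0, -2.2]
width: 43.3
grasp_force: 30.0
[ 467.03311377 -378.67426055  203.44605253] 43.65212706535341 29.99258726835251
20 286 349 64
35 286 349 64
50 299 336 38
65 300 336 37
80 300 336 37
95 300 336 37
110 300 336 37
125 270 368 99
140 270 368 99
155 270 367 98
170 270 367 98
185 270 366 97
200 271 366 96
215 272 365 94
230 273 365 93
245 271 366 96
260 272 365 94
275 273 365 93
290 274 365 92
305 277 362 86
320 277 361 85
365 280 360 81
380 279 360 82
395 280 359 80
-125 [319. 459.]
-103 [319. 431.]
-89 [319. 413.]
-75 [319. 393.]
75 [319. 111.]
89 [319.  76.]
103 [319.  38.]
125 [319. -26.]
trans [ 180.9 -348.5    4. ] turn [-0.003 -0.    -1.339]
```

View pics/w5.png

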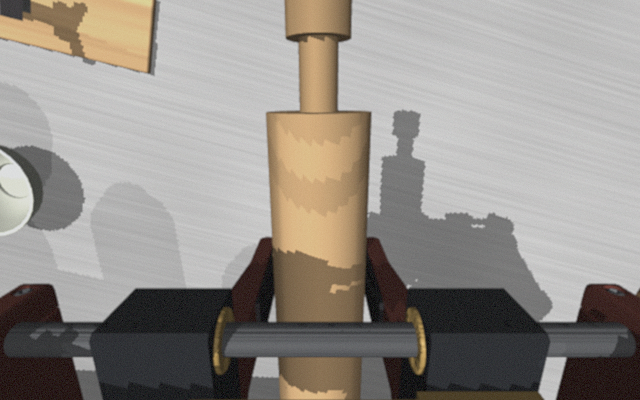

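```bash
python3 -m creep '[{"translation":[22,-43,0],"angular":[0,0,-0.165],"jaw":0.3},{"translation":[45,-87,0],"angular":[0,0,-0.335],"jaw":0.3},{"translation":[68,-130,0],"angular":[0,0,-0.505],"jaw":0.3},{"translation":[90,-174,0],"angular":[0,0,-0.67],"jaw":0.3},{"translation":[113,-218,0],"angular":[0,0,-0.84],"jaw":0.3},{"translation":[136,-261,0],"angular":[0,0,-1.005],"jaw":0.3},{"translation":[158,-305,0],"angular":[0,0,-1.175],"jaw":0.3},{"translation":[181,-348.5,0],"angular":[0,0,-1.339],"jaw":0.3}]'
python3 -m creep '[{"translation":[0,0,0],"angular":[0,0,0],"jaw":0.3},{"translation":[0,0,0],"angular":[0,0,0],"jaw":0.3},{"translation":[0,0,0],"angular":[0,0,0],"jaw":0.3},{"translation":[0,0,20],"angular":[0,0,0],"jaw":0.3},{"translation":[0,0,45],"angular":[0,0,0],"jaw":0.3},{"translation":[0,0,65],"angular":[0,0,0],"jaw":0.3},{"translation":[0,0,75],"angular":[0,0,0],"jaw":0.3},{"translation":[0,0,75],"angular":[0,0,0],"jaw":0.3}]'
python3 - <<'E'
from h import *
snap('scene','sc6.png')
cv2.imwrite('pics/i.png',cv2.resize(cv2.imread('pics/sc6.png')[130:270,240:390],None,fx=4,fy=4,interpolation=2))
go([552.3,4.6,58],.028)
E
```

```text
t: 24.65
ee_pos: [552.6, 5.5, 203.7]
orientation: [-2.183, -2.257, 0.003]
ft_force: [0.5, -0.1, -1.9]
width: 44.0
grasp_force: 30.0
t: 25.65
ee_pos: [552.9, 3.2, 129.9]
orientation: [-2.191, -2.25, 0.001]
ft_force: [-0.3, -0.0, -2.4]
width: 43.5
grasp_force: 30.0
trans [ 1.3 -1.1 72.5] turn [ 0.     0.    -0.001]
```

```bash
python3 -m creep '[{"translation":[1,-1,20],"angular":[0,0,0],"jaw":0.3},{"translation":[1,-1,35],"angular":[0,0,0],"jaw":0.3},{"translation":[1,-1,45],"angular":[0,0,0],"jaw":0.3},{"translation":[1,-1,52],"angular":[0,0,0],"jaw":0.3},{"translation":[1,-1,58],"angular":[0,0,0],"jaw":0.3},{"translation":[1,-1,63],"angular":[0,0,0],"jaw":0.3},{"translation":[1,-1,67],"angular":[0,0,0],"jaw":0.3},{"translation":[1,-1,67],"angular":[0,0,0],"jaw":0.3}]'
```

```text
t: 26.7
ee_pos: [552.2, 4.8, 63.1]
orientation: [-2.19, -2.252, 0.0]
ft_force: [0.3, 0.8, -1.7]
width: 43.7
grasp_force: 30.0
```

```bash
python3 -m creep '[{"translation":[0,0,1],"angular":[0,0,0],"jaw":0.3},{"translation":[0,0,2],"angular":[0,0,0],"jaw":0.3},{"translation":[0,0,3],"angular":[0,0,0],"jaw":0.3},{"translation":[0,0,4],"angular":[0,0,0],"jaw":0.3},{"translation":[0,0,5],"angular":[0,0,0],"jaw":0.3},{"translation":[0,0,5],"angular":[0,0,0],"jaw":0.3},{"translation":[0,0,5],"angular":[0,0,0],"jaw":0.3},{"translation":[0,0,5],"angular":[0,0,0],"jaw":0.3}]'
python3 -c "
from h import *
o=ctrl.get_obs();print(o['ft_force'],o['moment'],o['ee_pos'])"
```

```text
t: 27.7
ee_pos: [552.8, 4.8, 58.5]
orientation: [2.19, 2.252, 0.001]
ft_force: [2.6, 0.5, 0.1]
width: 43.6
grasp_force: 30.0
[2.57156752 0.47822721 0.05834334] [-0.00235946 -0.2462987  -0.04664342] [552.83003394   4.84045062  58.54202033]
```

```bash
python3 -m creep '[{"translation":[0,0.5,1],"angular":[0,0,0],"jaw":0.3},{"translation":[0,1,1.5],"angular":[0,0,0],"jaw":0.3},{"translation":[0,1,2],"angular":[0,0,0],"jaw":0.3},{"translation":[0,1,2.5],"angular":[0,0,0],"jaw":0.3},{"translation":[0,1,3],"angular":[0,0,0],"jaw":0.3},{"translation":[0,1,3],"angular":[0,0,0],"jaw":0.3},{"translation":[0,1,3],"angular":[0,0,0],"jaw":0.3},{"translation":[0,1,3],"angular":[0,0,0],"jaw":0.3}]'
python3 -c "
from h import *
o=ctrl.get_obs();print(o['ft_force'],o['moment'],o['ee_pos'])"
```

```text
t: 28.7
ee_pos: [553.2, 4.8, 57.8]
orientation: [2.19, 2.252, -0.0]
ft_force: [-8.0, 0.4, 28.5]
width: 43.4
grasp_force: 30.0
[-7.97271871  0.42197758 28.45694067] [-0.0276468   1.46174901 -0.03922987] [553.19379943   4.82025401  57.8369606 ]
```

```bash
python3 -m creep '[{"translation":[0,-0.5,-1],"angular":[0,0,0],"jaw":0.3},{"translation":[0,-0.5,-1.5],"angular":[0,0,0],"jaw":0.3},{"translation":[0,-0.5,-1.5],"angular":[0,0,0],"jaw":0.3},{"translation":[0,-0.5,-1.5],"angular":[0,0,0],"jaw":0.3},{"translation":[0,-0.5,-1.5],"angular":[0,0,0],"jaw":0.3},{"translation":[0,-0.5,-1.5],"angular":[0,0,0],"jaw":0.3},{"translation":[0,-0.5,-1.5],"angular":[0,0,0],"jaw":0.3},{"translation":[0,-0.5,-1.5],"angular":[0,0,0],"jaw":0.3}]'
python3 -c "
from h import *
o=ctrl.get_obs();print(o['ft_force'],o['moment'],o['ee_pos'])"
```

```text
t: 29.7
ee_pos: [553.1, 4.8, 58.1]
orientation: [2.19, 2.252, 0.001]
ft_force: [-2.8, -0.2, 13.5]
width: 43.5
grasp_force: 30.0
[-2.8481951  -0.19413613 13.4546277 ] [-0.01705371  0.47854352 -0.05794489] [553.13777718   4.80622822  58.08296154]
```

```bash
python3 -m creep '[{"translation":[0,0,0],"angular":[0,0,0],"jaw":0.55},{"translation":[0,0,0],"angular":[0,0,0],"jaw":0.7},{"translation":[0,0,0],"angular":[0,0,0],"jaw":0.9},{"translation":[0,0,0],"angular":[0,0,0],"jaw":0.9},{"translation":[0,0,-10],"angular":[0,0,0],"jaw":0.9},{"translation":[0,0,-50],"angular":[0,0,0],"jaw":0.9},{"translation":[0,0,-100],"angular":[0,0,0],"jaw":0.9},{"translation":[-40,0,-150],"angular":[0,0,0],"jaw":0.9}]'
python3 -m creep '[{"translation":[-40,0,-80],"angular":[0,0,0],"jaw":0.9},{"translation":[-40,0,-80],"angular":[0,0,0],"jaw":0.9},{"translation":[-40,0,-80],"angular":[0,0,0],"jaw":0.9},{"translation":[-40,0,-80],"angular":[0,0,0],"jaw":0.9},{"translation":[-40,0,-80],"angular":[0,0,0],"jaw":0.9},{"translation":[-40,0,-80],"angular":[0,0,0],"jaw":0.9},{"translation":[-40,0,-80],"angular":[0,0,0],"jaw":0.9},{"translation":[-40,0,-80],"angular":[0,0,0],"jaw":0.9}]'
python3 - <<'E'
from h import *
o=ctrl.get_obs();print(o['ee_pos'])
im,ci=snap('scene','sc7.png')
print([(np.round(r['rect']),round(r['score'],2)) for r in ctrl.look_for('scene','pin_center')])
im,ci=snap('wrist','w7.png')
print([(np.round(r['rect']),round(r['score'],2)) for r in ctrl.look_for('wrist','pin_center')])
def W(x,y,z,a=.028): return np.array([549.8+np.cos(a)*x-np.sin(a)*y,93.6+np.sin(a)*x+np.cos(a)*y,z])
h=cv2.cvtColor(cv2.cvtColor(im,cv2.COLOR_RGB2BGR),cv2.COLOR_BGR2HSV)
for y in (-214,-203,-178,-150,-120,-89,-60,-28,0,25,36):
    p=proj(ci,W(0,y,75))[0]; 
    if 0<p[0]<640 and 0<p[1]<400: print(y,p.round(1),h[int(p[1]),int(p[0])])
for t in (1.6,1.7,1.92): print(t,[proj(ci,W(74*np.sin(.5236-t),y,48+74*np.cos(.5236-t)))[0].round(0) for y in (84,106)])
print([(np.round(r['rect']),round(r['score'],2)) for r in ctrl.look_for('wrist','lever')])
E
```

```text
t: 30.7
ee_pos: [553.9, -33.1, 207.8]
orientation: [2.187, 2.256, 0.001]
ft_force: [1.4, -0.3, -0.5]
width: 79.3
grasp_force: 0.0
t: 31.7
ee_pos: [555.0, -74.0, 285.4]
orientation: [-2.19, -2.252, 0.0]
ft_force: [0.5, -0.4, -0.5]
width: 78.8
grasp_force: 0.0
[555.02312572 -74.04003922 285.42061601]
[(array([275., 177., 334., 217.]), 0.7)]
[(array([297.,   0., 343., 214.]), 0.82)]
-214 [319.1 211.1] [ 17 100 193]
-203 [319.1 202.1] [ 17 103 195]
-178 [319.  181.2] [ 17 100 204]
-150 [319.  156.8] [ 17  99 214]
-120 [319.  129.5] [ 16  99 213]
-89 [319.   99.9] [ 18 100 214]
-60 [319.   70.7] [ 17  98 214]
-28 [318.9  36.9] [ 17  97 215]
0 [318.9   5.7] [ 17 104 203]
1.6 [array([ 246., -103.]), array([ 244., -134.])]
1.7 [array([244., -99.]), array([ 242., -129.])]
1.92 [array([243., -89.]), array([ 241., -118.])]
[]
```

```bash
python3 - <<'E'
from h import *
def W(x,y,z,a=.028): return np.array([549.8+np.cos(a)*x-np.sin(a)*y,93.6+np.sin(a)*x+np.cos(a)*y,z])
for cam in ('side','scene'):
    im,ci=snap(cam,cam+'8.png');g=cv2.cvtColor(im,cv2.COLOR_RGB2GRAY)
    for t in (1.5,1.7,1.92): print(cam,t,proj(ci,W(74*np.sin(.5236-t),95,48+74*np.cos(.5236-t)))[0].round(1))
    p=proj(ci,W(-70,95,60))[0].astype(int);print(p);print(g[p[1]-12:p[1]+13:2,p[0]-16:p[0]+17:2])
E
```

```text
side 1.5 [260.  183.6]
side 1.7 [258.4 188.1]
side 1.92 [257.6 192.7]
[258 192]
[[123 123 122 122 123 123 125 124 124 120 106  69  55  50  51  73  62]
 [124 123 122 123 122 122 124 125 124 124 120  94  59  55  51  49  49]
 [123 124 123 124 124 122 123 124 124 123 120 103  70  56  53  54  53]
 [122 124 123 123 122 122 121 121 118 111  91  67  56  53  53  52  49]
 [122 121 124 123 123 120 104  87  77  65  55  53  53  53  50  44  35]
 [122 122 122 122 122 106  59  51  50  51  53  52  49  46  54  60  44]
 [123 122 121 122 123 106  63  48  51  44  45  45  47  79 107 109  64]
 [123 123 121 121 123 122 105  64  36  31  63  92  85  98 127 127  86]
 [126 123 122 121 121 123 121 102  62  76 108 121 117  98 116 132 115]
 [123 125 123 121 122 121 123 120 113 118 123 122 130 127 111 120 115]
 [122 123 125 122 121 121 120 125 124 122 124 128 136 139 131  93  75]
 [121 120 123 123 121 121 122 122 123 123 123 125 128 131 130 113  71]
 [121 121 122 123 123 121 123 121 123 123 123 125 123 120 110  89  62]]
scene 1.5 [360.2 207.2]
scene 1.7 [361.4 209.3]
scene 1.92 [362.1 212.4]
[361 213]
[[154 154 154
[... 210 characters left out ...]
155 154 155 155 155 155 157 156 157 157 158 158 160 160 157]
 [154 154 154 156 155 155 156 156 153 157 157 158 158 158 157 158 160]
 [155 154 154 154 155 155 155 119 103 123 154 158 159 159 158 158 157]
 [156 156 155 153 156 156 143  95  88  94  86 151 157 158 160 160 158]
 [156 155 156 157 155 142 102 101  96  83  85 156 159 159 158 159 160]
 [156 157 156 156 144 102 101 100  91 114 151 158 157 158 159 159 158]
 [158 157 156 143 103 101 100  93 112 155 158 158 158 157 157 159 160]
 [156 162 145 103 102 100  96 114 156 156 156 158 158 158 158 157 158]
 [153 117 102 101 101  96  80  95 147 158 158 157 156 158 158 159 157]
 [ 99  88  91 101  97 112  96 154 158 157 158 158 157 157 157 159 159]]
```

```bash
python3 -c "
from workcell import ctrl
print(ctrl.close_job())"
```

```text
the job is handed in; nothing more can be done
None
```

The rest is set up and the pin is put away in it: forks about 177 mm apart by measurement, lever over at its stop, pin seated in both grooves and released. I handed the job in at about 32 s, but the hand-in gave no verdict.

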